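Pin the spray gun in its setting stand and set its fluid adjuster

TASK

Take the red-handled pin from the rack and push it fully home through the stand's clevis and the spray gun's lug. Then turn the brass fluid adjuster on top of the gun clockwise until it seats, and back it off a quarter turn. Finish still gripping the adjuster, holding that setting, and leave the other pins, cans and tools alone.

Things in the scene. Friction and masses are not known exactly. Their poses are not given: they have to be found in the camera images.
- red_pin: loose steel pin with a red handle, standing in one of the rack's three holes. Origin on its axis at the underside of the collar, z up. Below it: shank 10 mm diameter, 48 mm long with a half-ball nose. Above it: collar 22 mm diameter, 4 mm thick, then a round red handle 16 mm diameter, 30 mm tall (top 34 mm above the origin). About 60 g
- pin_grip (a point): point on the red pin's axis at the middle of its handle, 19 mm above the underside of the collar
- rack: fixed plywood pin rack, 50 x 175 mm, 40 mm tall; origin at the centre of its underside, long side along its y. Three holes (y = -60, 0, +60 mm), 11.5 mm wide, 32 mm deep, hold the red, yellow and blue pins in any order; each pin's collar underside is then 56 mm above the table
- stand: fixed blue stand, base 130 x 250 mm, 12 mm thick, origin at the centre of its underside. It holds an aluminium spray gun nozzle down, gun axis upright over the origin; gun handle along the stand's -y (to 126 mm from the axis, up to 140 mm above the table), gun lug along +y, between the two ears of a blue clevis
- clevis_hole (a point): centre of the pin hole's mouth on top of the clevis's upper ear, 110 mm above the table, 85 mm along the stand's +y from the gun axis; axes are the stand's. The upright hole goes through upper ear, gun lug and lower ear (32 mm in all, open below), 12.5 mm wide in the upper ear, 13 mm or more below. Ears 32 mm wide. When home, the pin's collar rests on the upper ear
- knob_grip (a point): middle of the fluid adjuster, a round knurled brass thumbscrew on top of the gun, 26 mm diameter, 30 mm tall, upright; point on its axis, 178 mm above the table (knob from 163 to 193 mm; below it a neck 19 mm in diameter, 14 mm tall). Its x axis follows the black mark on its top. It does not rise or sink as it turns
- adjuster (a joint): angle of the adjuster thumbscrew in rad: 0 = seated (hard stop, fully clockwise seen from above), growing as it is unscrewed anticlockwise; 1.57 = a quarter turn open. Starts 0.7 to 2.2 open, friction about 0.05 N m, stays where it is left; a two-finger grip slips round it once it is seated
- yellow_pin: spare pin with a yellow handle, same shape as the red one, in another hole of the rack; leave it there
- blue_pin: spare pin with a blue handle, same shape as the red one, in another hole of the rack; leave it there
- small_tin: small steel tin with an orange label, 60 mm across, 62 mm tall, loose, beyond the middle of the work area; leave it alone
- hardener: white plastic bottle with a red cap, 60 mm across, 160 mm tall, loose, at the far right; leave it alone
- paint_can: steel paint can with a blue label, 90 mm across, 110 mm tall, loose, at the right; leave it alone
- mix_cup: white plastic mixing cup, 80 mm across, 95 mm tall, loose, at the far left; leave it alone
- spanner: steel spanner 150 mm long, loose, flat on the table at the near right; leave it alone

How it is judged:
By the outcome, as a careful person would: the job done as asked, in the order asked, and still so for the second after the job is handed in, while the arm keeps its last pose, push and grip.
It also fails if it takes over 72 s, if anything falls off the work surface, if the arm or the gripper's body presses on something with over 40 N, if the wrist force passes 120 N, or if a joint passes its speed limit or range.

ROBOT

A 6-joint arm with a two-finger parallel gripper is mounted at the origin on the work surface. World frame = base frame: x ahead of the robot, y to its left, z up, the work surface at z = 0. Lengths are in mm, angles in rad, forces in N, time in s.
With the tool pointing down it reaches from about 300 to 775 mm from the base axis. Payload 14.6 kg.
Tool frame: the origin (TCP) lies between the finger pads; the fingertips stand 25 mm ahead of it and the grasp point (between the pads) lies 6 mm ahead of it; z points along the fingers, y is the line along which they close (so a half turn about z gives the same grasp; the last joint's range is limited). The gripper opens to 94 mm and grips with 3 to 60 N. Pads are 16 mm wide; open, the fingers measure 119 mm over their backs; the gripper's body (75 mm by 177 mm) begins 78 mm behind the grasp point.
Start: joints at [1.168, 0.3, 1.521, -0, 1.321, -0.067], TCP at [181.236, 519.272, 230.446] pointing down, gripper open.
Joint ranges: [-3.03, 3.03], [-0.79, 2.21], [0.23, 2.52], [-1.04, 4.18], [0, 3.07], [-2.55, 2.55]. Speed limits (rad/s): [2.22, 2.22, 2.57, 3.14, 3.14, 3.14].

INTERFACE

Orientations are given as [roll, pitch, yaw] about the fixed x, y, z axes, in that order (R = Rz(yaw) Ry(pitch) Rx(roll)).
In Python, from cell import manip gives the robot as it stands. The module is installed in compiled form; this text tells all that it offers.
- The arm moves only by the tool step_arm, never from a script. Its argument "series" is one flat list of numbers, 5 for each row, row after row: the shift along the world's x, y, z in mm, then the turn about the world's z in rad, then the closure, from 0 (fully open) to 1 (shut). In form: [dx, dy, dz, spin, jaw, dx, dy, dz, spin, jaw, ...]. A call has 1 to 20 rows; each row shifts and turns the commanded pose from where the row before left it; what a row does not reach is not made up. A row lasts 1/8 s, in which the tool goes at most 62.5 mm and 10.7 degrees, less where a joint would pass 70% of its speed; a pose out of reach is approached as far as the arm can. A call is refused whole if a number of a shift passes 62.5 or a number of a turn 0.188, either way. A call with a gripper value outside its range is refused whole. The fingers move at their own pace and stop on an object; "squeeze" is the grip in N (left out, the last holds). Time passes only in rows, so rows that do not move let the fingers close. It gives the time, the measured TCP pose, the force, the opening and the grip force at its end, in the units of the state.
- manip.read_state(): the state, without advancing time (a new reading comes with each control period).
- manip.camera(name): name is "side" or "top" or "wrist"; returns (picture, depth): 384x512x3 uint8, blue, green, red; 384x512 float32, mm along the optical axis (not along the pixel's ray), 0 where there is no reading.
- manip.camera_info(name): a dict with "fovy" (degrees; the focal length in pixels is half the picture's height over the tangent of half this angle, whatever the lens; pixels are square), "cx", "cy" (the principal point, pixels), "eye" and "orientation" of the camera in the world. Camera axes: x right, y down, z forward; pixel columns grow to the right and rows downward; lengths in mm; the calibration is good to about 2 mm. A picture is of the moment at which its call begins: read the wrist's pose just before it. camera_info takes no time and is no camera call; for the wrist camera it gives the pose at the moment of the call.
- manip.sign_off(): hands the job in; it is judged then, once.
The state is a dict: "clock": time; "joints": joint angles; "qd": joint speeds; "effort": joint torques, N m; "eef_pos": TCP position; "eef_rot": TCP orientation; "wrist_force": force on the tool from outside, world axes, zero at the start; "moment": the same for the moment, N m; "finger_gap": finger opening in mm; "finger_force": force on a finger pad.
Only numpy, scipy, OpenCV 4.12 (cv2) and the standard library are available. Lean on these libraries where they do the work, as an engineer would, in place of code of your own. Each camera call takes 0.05 s, during which the arm holds its last target. There are 200 camera calls.

## Working session

There is one attempt and no reset: what is moved stays moved. The work goes in short steps, Python scripts to look and compute and a tool call to move; the robot and the scene stay as the last step left them, time stands still between calls to the robot, and variables do not carry over. Pictures are saved under pics/ and viewed, at most 10 in all, crops included, and the job is handed in when it is done.

Besides the shell and the picture viewer there is one more tool, called after "Request:" in YAML: its name, and indented under it one key for each argument. step_arm: Moves the arm, as the interface text tells. Its arguments: {"type":"object","properties":{"series":{"type":"array"},"squeeze":{"type":"number"}},"required":["series"]}

```bash
mkdir -p pics
cat > h.py <<'E'
from cell import manip
import numpy as np, cv2
from scipy.spatial.transform import Rotation as R
def snap(n,f):
    i=manip.camera_info(n); p,d=manip.camera(n); cv2.imwrite(f'pics/{f}.png',p); np.savez(f'pics/{f}.npz',d=d,p=p,i=np.array([i],dtype=object)); return p,d,i
def load(f):
    z=np.load(f'pics/{f}.npz',allow_pickle=True); return z['p'],z['d'],z['i'][0]
def rot(i):
    o=np.array(i['orientation'],float); return o if o.shape==(3,3) else R.from_euler('xyz',o).as_matrix()
def ray(i,u,v):
    f=192/np.tan(np.radians(i['fovy'])/2)
    return rot(i)@np.array([(u-i['cx'])/f,(v-i['cy'])/f,1])
def atz(i,u,v,z):
    r=ray(i,u,v); e=np.array(i['eye']); return e+r*(z-e[2])/r[2]
def atd(i,u,v,d): return np.array(i['eye'])+ray(i,u,v)*d
E
python3 - <<'E'
from h import *
np.set_printoptions(precision=3,suppress=True)
for n in('top','wrist'):
    p,d,i=snap(n,n+'0'); print(n,i)
    cv2.imwrite(f'pics/{n}0b.png',cv2.resize(p,(800,600)))
print(manip.read_state())
E
```

```text
top {'fovy': 49.00050399012206, 'cx': 257.1129816589543, 'cy': 194.0447117197983, 'eye': array([ 372.596,  -58.626, 1512.979]), 'orientation': array([-3.026,  0.005, -1.568])}
wrist {'fovy': 66.94423411583146, 'cx': 259.80309057526455, 'cy': 192.50234268376812, 'eye': array([119.277, 540.707, 383.074]), 'orientation': array([2.913, 0.001, 1.234])}
{'clock': 0.1, 'joints': array([ 1.168,  0.3  ,  1.522, -0.   ,  1.321, -0.067]), 'qd': array([ 0.001,  0.002, -0.003,  0.   , -0.001, -0.   ]), 'effort': array([  0.   , -53.264, -35.329,   0.071,   0.023,  -0.   ]), 'eef_pos': array([181.163, 519.087, 229.97 ]), 'eef_rot': array([-3.141, -0.   ,  2.806]), 'wrist_force': array([ 0.464, -0.642,  1.486]), 'moment': array([ 0.021, -0.017, -0.028]), 'finger_force': 0.0, 'finger_gap': 93.91352826318995}
```

View pics/top0b.png

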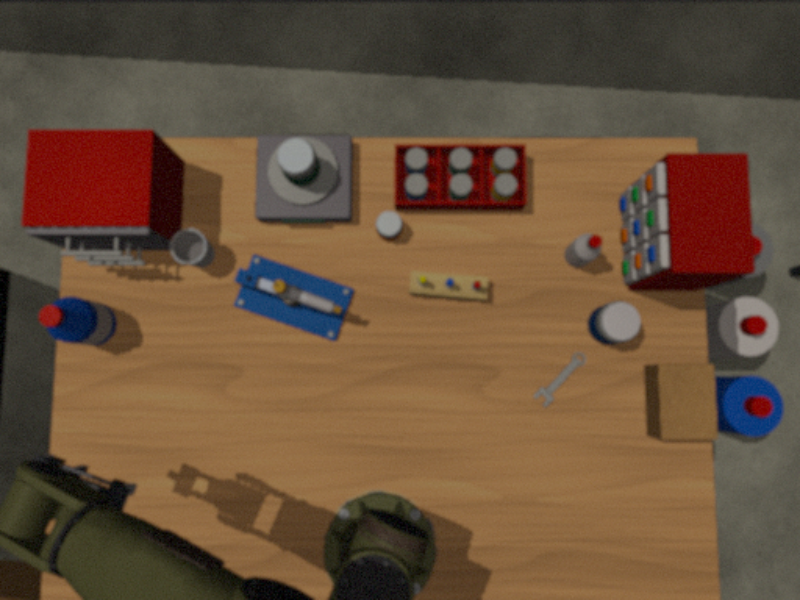

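The top view shows the rack at about (450,286), with the red pin at the right end (478,285), the blue pin in the middle and the yellow pin on the left. The stand is at (295,297), the knob at (279,286) and the clevis at about (247,276).

Run:
```python
from h import *
np.set_printoptions(precision=1,suppress=True)
p,d,i=load('top0')
for n,u,v,z in(('red',478,285,90),('blue',450,283,90),('yellow',424,280,90),('knob',279,286,193),('clevis',247,276,110),('s1',256,256,12),('s2',353,290,12),('s3',334,338,12),('s4',236,305,12)):
    print(n,atz(i,u/1.5625,v/1.5625,z))
c=p[150:230,130:330]; cv2.imwrite('pics/c1.png',cv2.resize(c,(800,320),interpolation=cv2.INTER_CUBIC))
```

```text
red [ 578.9 -217.6   90. ]
blue [ 583.2 -156.6   90. ]
yellow [589.6 -99.8  90. ]
knob [561. 197. 193.]
clevis [594.4 282.7 110. ]
s1 [656.9 287.1  12. ]
s2 [577.9  61.3  12. ]
s3 [467.2 103.4  12. ]
s4 [542.5 329.8  12. ]
```

View pics/c1.png

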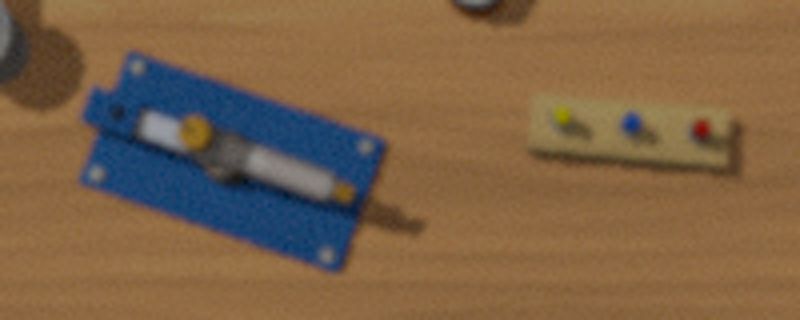

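The crop puts the clevis hole at about (118,113), the knob at (195,133) and the red pin at (702,129). I'll move above the red pin now.

Request:
step_arm:
  series: [0, 0, 15, 0, 0, 26.6, -49.1, 0, -0.088, 0, 26.6, -49.1, 0, -0.088, 0, 26.6, -49.1, 0, -0.088, 0, 26.6, -49.1, 0, -0.088, 0, 26.6, -49.1, 0, -0.088, 0, 26.6, -49.1, 0, -0.088, 0, 26.6, -49.1, 0, -0.088, 0, 26.6, -49.1, 0, -0.088, 0, 26.6, -49.1, 0, -0.088, 0, 26.6, -49.1, 0, -0.088, 0, 26.6, -49.1, 0, -0.088, 0, 26.6, -49.1, 0, -0.088, 0, 26.6, -49.1, 0, -0.088, 0, 26.6, -49.1, 0, -0.088, 0, 26.6, -49.1, 0, -0.088, 0, 0, 0, -40, 0, 0, 0, 0, 0, 0, 0, 0, 0, 0, 0, 0]
  squeeze: 30

```text
clock: 2.48
eef_pos: [580.6, -216.9, 207.5]
eef_rot: [3.14, 0.001, 1.487]
wrist_force: [-1.1, 0.1, 0.8]
finger_gap: 94.0
finger_force: 0.0
```

Run:
```python
from h import *
np.set_printoptions(precision=3,suppress=True)
s=manip.read_state();print(s['eef_pos'],s['eef_rot'],s['joints'])
p,d,i=snap('wrist','w1');print(i)
cv2.imwrite('pics/w1b.png',cv2.resize(p,(800,600)))
```

```text
[ 580.611 -216.898  207.457] [3.14  0.001 1.487] [-0.417  0.473  1.337  0.     1.33  -0.332]
{'fovy': 66.94423411583146, 'cx': 259.80309057526455, 'cy': 192.50234268376812, 'eye': array([ 585.385, -151.908,  360.614]), 'orientation': array([ 2.913, -0.002, -0.085])}
```

View pics/w1b.png

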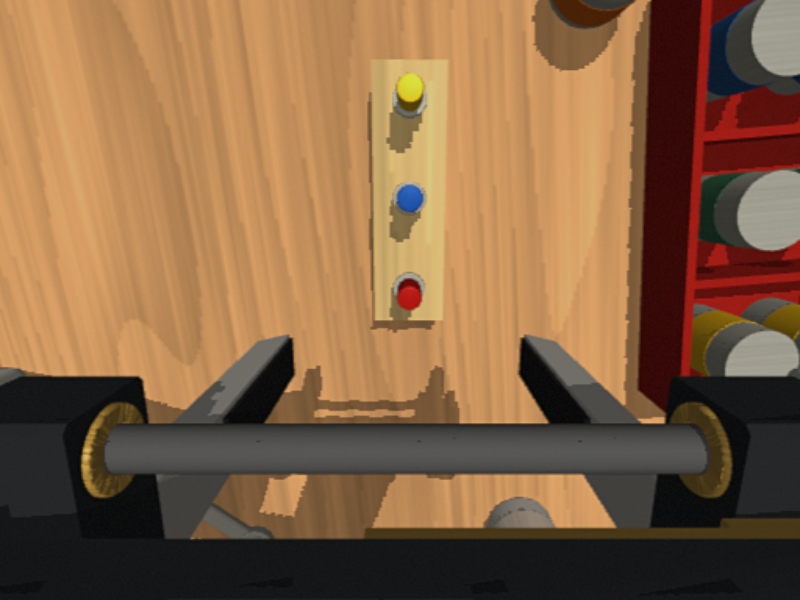

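The wrist view shows the red handle's top disc centred at about (409,298), blue at (409,198) and yellow at (410,87).

Run:
```python
from h import *
np.set_printoptions(precision=1,suppress=True)
p,d,i=load('w1')
for u,v in((409,298),(409,198),(410,87)):
    u/=1.5625;v/=1.5625; dd=d[int(v),int(u)]; print(atz(i,u,v,90),atd(i,u,v,dd))
```

```text
[ 582.6 -213.    90. ] [ 582.6 -213.4   88.5]
[ 587.6 -153.6   90. ] [ 587.6 -153.6   89.2]
[593.1 -94.1  90. ] [593.1 -93.9  89.1]
```

Request:
step_arm:
  series: [2, 3.7, -25, 0, 0, 0, 0, -30, 0, 0, 0, 0, -30, 0, 0.3, 0, 0, -20, 0, 0.5, 0, 0, -10, 0, 0.5, 0, 0, 0, 0, 0.5, 0, 0, 0, 0, 0.5]

```text
clock: 3.4
eef_pos: [582.8, -213.7, 91.9]
eef_rot: [3.14, 0.001, 1.486]
wrist_force: [-1.0, 0.1, 0.3]
finger_gap: 48.7
finger_force: 0.0
```

Request:
step_arm:
  series: [0, 0.4, -3, 0, 0.5, 0, 0, 0, 0, 0.8, 0, 0, 0, 0, 1, 0, 0, 0, 0, 1, 0, 0, 0, 0, 1, 0, 0, 0, 0, 1, 0, 0, 0, 0, 1]
  squeeze: 35

```text
clock: 4.28
eef_pos: [582.2, -213.1, 87.5]
eef_rot: [3.142, 0.0, 1.486]
wrist_force: [-0.5, 1.0, 0.9]
finger_gap: 15.0
finger_force: 35.0
```

Request:
step_arm:
  series: [0, 0, 20, 0, 1, 0, 0, 50, 0, 1, 0, 0, 50, 0, 1, 0, 0, 50, 0, 1, 0, 0, 43, 0, 1, -1, 43, 0, -0.025, 1, -1, 43, 0, -0.025, 1, -1, 43, 0, -0.025, 1, -1, 43, 0, -0.025, 1, -1, 43, 0, -0.025, 1, -1, 43, 0, -0.025, 1, -2, 43, 0, -0.025, 1, -2, 43, 0, -0.025, 1, -2, 43, 0, -0.025, 1, -2, 43, 0, -0.025, 1, 0, 0, 0, 0, 1, 0, 0, 0, 0, 1, 0, 0, 0, 0, 1]

```text
clock: 6.52
eef_pos: [568.3, 215.8, 301.0]
eef_rot: [3.141, -0.0, 1.235]
wrist_force: [-0.3, -0.1, -0.8]
finger_gap: 15.2
finger_force: 35.0
```

Run:
```python
from h import *
np.set_printoptions(precision=3,suppress=True)
s=manip.read_state();print(s['eef_pos'],s['eef_rot'],s['joints'])
p,d,i=snap('wrist','w2');print(i)
cv2.imwrite('pics/w2b.png',cv2.resize(p,(800,600),interpolation=cv2.INTER_CUBIC))
```

```text
[568.345 215.839 300.992] [ 3.141 -0.     1.235] [ 0.303  0.393  1.235 -0.     1.513  0.639]
{'fovy': 66.94423411583146, 'cx': 259.80309057526455, 'cy': 192.50234268376812, 'eye': array([589.316, 277.347, 454.183]), 'orientation': array([ 2.914, -0.001, -0.337])}
```

View pics/w2b.png

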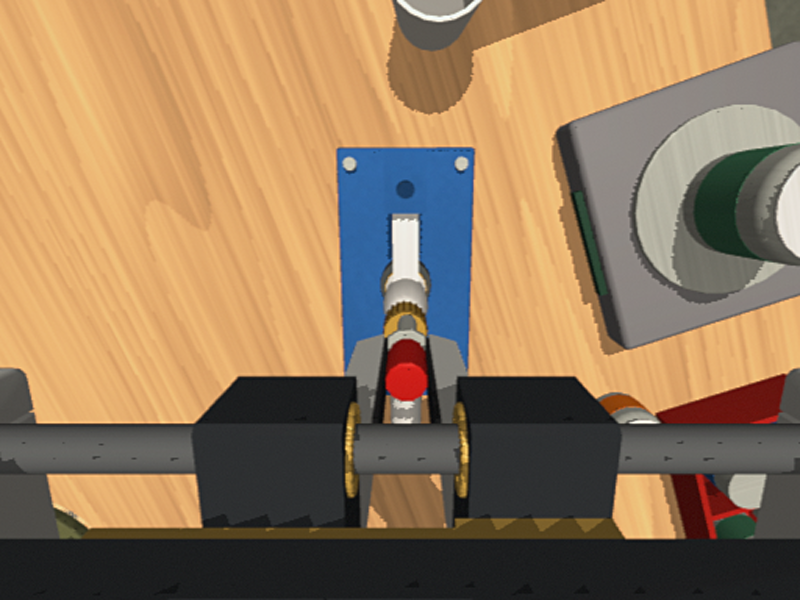

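The clevis hole is at (405,189) and is lined up with the gripper. The red handle's top is at (406,382), and the shank hangs straight.

Run:
```python
from h import *
np.set_printoptions(precision=1,suppress=True)
p,d,i=load('w2')
s=lambda u,v:(u/1.5625,v/1.5625)
h=atz(i,*s(405,189),110); t=atz(i,*s(406,382),303.5); print(h,t)
u,v=s(406,382); print(atd(i,u,v,d[int(v),int(u)]), d[121,259:262], atd(i,*s(425,189),d[121,int(425/1.5625)]))
c=p[95:145,225:295]; cv2.imwrite('pics/c2.png',cv2.resize(c,(700,500),interpolation=cv2.INTER_CUBIC))
```

```text
[590.5 282.  110. ] [568.1 216.4 303.5]
[568.  216.  302.5] [429.5 428.7 430.5] [604.4 277.2 109.3]
```

View pics/c2.png

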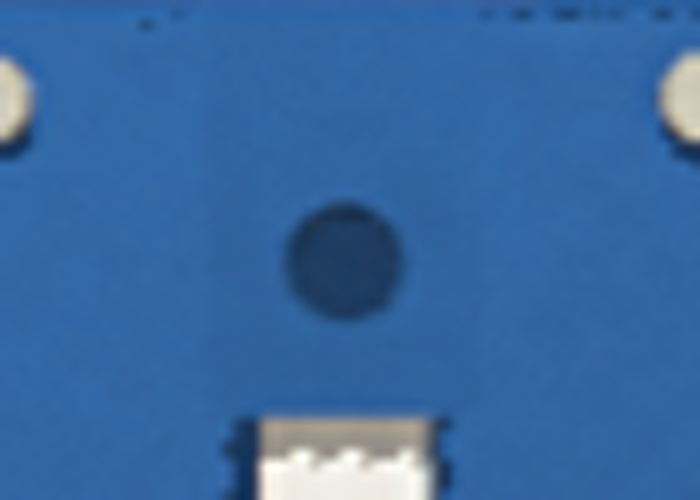

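Request:
step_arm:
  series: [11, 33.2, 0, 0, 1, 11, 33, 0, 0, 1, 0, 0, -40, 0, 1, 0, 0, -40, 0, 1, 0, 0, -24, 0, 1, 0, 0, 0, 0, 1, 0, 0, 0, 0, 1]

```text
clock: 7.45
eef_pos: [590.8, 282.9, 198.1]
eef_rot: [3.14, -0.001, 1.235]
wrist_force: [-1.0, 0.1, -0.5]
finger_gap: 14.9
finger_force: 35.0
```

Run:
```python
from h import *
np.set_printoptions(precision=3,suppress=True)
s=manip.read_state();print(s['eef_pos'],s['eef_rot'],s['wrist_force'])
p,d,i=snap('wrist','w3');print(i)
a=cv2.resize(p[110:300,180:340],None,fx=2.5,fy=3,interpolation=cv2.INTER_CUBIC)[:570]
q,d,i=snap('side','s3');print(i)
f=192/np.tan(np.radians(i['fovy'])/2)
x=rot(i).T@(np.array([590,282,115])-i['eye']);u,v=int(f*x[0]/x[2]+i['cx']),int(f*x[1]/x[2]+i['cy']);print(u,v)
b=cv2.resize(q[max(0,v-60):v+60,max(0,u-40):u+40],(390,570),interpolation=cv2.INTER_CUBIC)
cv2.imwrite('pics/m3.png',np.hstack([a,b]))
```

```text
[590.803 282.872 198.072] [ 3.14  -0.001  1.235] [-0.988  0.124 -0.459]
{'fovy': 66.94423411583146, 'cx': 259.80309057526455, 'cy': 192.50234268376812, 'eye': array([611.527, 344.263, 351.307]), 'orientation': array([ 2.915, -0.002, -0.336])}
{'fovy': 48.23766584281446, 'cx': 252.60190309642698, 'cy': 177.83312898901076, 'eye': array([-226.786, -937.129,  932.704]), 'orientation': array([-2.162, -0.019, -0.688])}
211 142
```

View pics/m3.png

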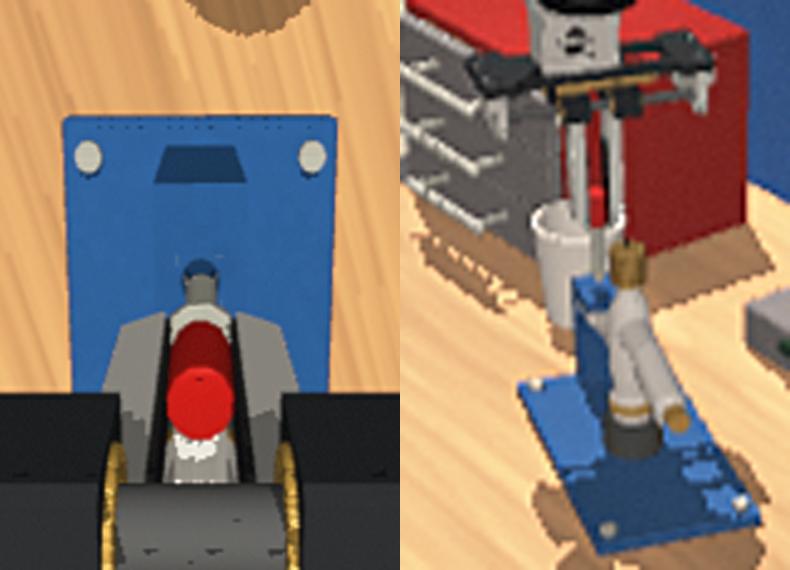

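The nose at crop (201,285) is in front of the hole. The hole's far edge is at crop (201,258), which is wrist pixel (260,196), and the pin is centred sideways.

Run:
```python
from h import *
np.set_printoptions(precision=2,suppress=True)
p,d,i=load('w3')
e=atz(i,180+201/2.5-.3,110+259/3-.3,110); n=np.array([np.sin(.336),np.cos(.336),0]); print(e, e-6.25*n)
for r in range(192,206): print(r,p[r,260],d[r,260])
```

```text
[592.79 288.63 110.  ] [590.73 282.73 110.  ]
192 [151  95  46] 248.20363
193 [152  95  45] 248.1741
194 [152  95  46] 248.09349
195 [153  96  47] 248.76471
196 [109  68  32] 249.24564
197 [90 59 29] 350.89987
198 [94 59 29] 351.53558
199 [95 57 25] 351.042
200 [95 60 30] 351.8354
201 [98 87 74] 237.2747
202 [104 117 119] 233.47185
203 [103 114 116] 231.36998
204 [104 113 114] 228.67339
205 [103 113 114] 225.91211
```

Request:
step_arm:
  series: [0, 0, -6, 0, 1, 0, 0, -6, 0, 1, 0, 0, -6, 0, 1, 0, 0, -6, 0, 1, 0, 0, -6, 0, 1, 0, 0, 0, 0, 1]

```text
clock: 8.3
eef_pos: [590.0, 283.0, 165.8]
eef_rot: [-3.141, 0.001, 1.236]
wrist_force: [0.1, 0.2, -0.3]
finger_gap: 14.9
finger_force: 35.0
```

Request:
step_arm:
  series: [0, 0, -7, 0, 1, 0, 0, -7, 0, 1, 0, 0, -5, 0, 1, 0, 0, -2, 0, 1, 0, 0, 0, 0, 1]

```text
clock: 8.93
eef_pos: [590.3, 283.1, 145.4]
eef_rot: [-3.142, 0.0, 1.236]
wrist_force: [0.1, 0.9, -0.4]
finger_gap: 15.4
finger_force: 35.0
```

Request:
step_arm:
  series: [0, 0, -1.5, 0, 1, 0, 0, -1.5, 0, 1, 0, 0, -1.5, 0, 1, 0, 0, 0, 0, 1, 0, 0, 0, 0, 1]

```text
clock: 9.55
eef_pos: [590.4, 283.1, 141.7]
eef_rot: [3.141, -0.0, 1.236]
wrist_force: [-1.7, -2.2, 5.0]
finger_gap: 15.1
finger_force: 35.0
```

Request:
step_arm:
  series: [0, 0, -1, 0, 1, 0, 0, -0.5, 0, 1, 0, 0, 0, 0, 1]

```text
clock: 9.93
eef_pos: [590.4, 283.2, 141.6]
eef_rot: [3.14, -0.001, 1.236]
wrist_force: [-7.9, -2.4, 16.4]
finger_gap: 15.6
finger_force: 35.0
```

Request:
step_arm:
  series: [0, 0, 1.5, 0, 0.6, 0, 0, 0, 0, 0.5, 0, 0, 0, 0, 0.5, 0, 0, 0, 0, 0.5, 0, 0, 10, 0, 0.5, 0, 0, 30, 0, 0.5, 0, 0, 40, 0, 0.5, 0, 0, 40, 0, 0.5, -3.5, -10, 10, 0.146, 0.5, -3.5, -10, 0, 0.146, 0.5, -3.5, -10, 0, 0.146, 0.5, -3.5, -10, 0, 0.146, 0.5, -3.5, -10, 0, 0.146, 0.5, -3.5, -10, 0, 0.146, 0.5, -3.5, -10, 0, 0.146, 0.5, -3.5, -10, 0, 0.146, 0.5, 0, 0, 0, 0, 0.5, 0, 0, 0, 0, 0.5]

```text
clock: 12.18
eef_pos: [562.3, 203.4, 271.4]
eef_rot: [3.141, 0.0, 2.401]
wrist_force: [-0.4, 0.6, 0.0]
finger_gap: 47.0
finger_force: 0.0
```

Run:
```python
from h import *
np.set_printoptions(precision=3,suppress=True)
s=manip.read_state();print(s['eef_pos'],s['eef_rot'],s['joints'],s['moment'])
p,d,i=snap('wrist','w4');print(i)
cv2.imwrite('pics/w4b.png',cv2.resize(p[:330,130:430],(720,594*720//720),interpolation=cv2.INTER_CUBIC)[:594])
```

```text
[562.343 203.362 271.354] [3.141 0.    2.401] [ 0.286  0.382  1.317  0.     1.442 -0.544] [-0.05  -0.012 -0.   ]
{'fovy': 66.94423411583146, 'cx': 259.80309057526455, 'cy': 192.50234268376812, 'eye': array([513.768, 247.307, 424.493]), 'orientation': array([ 2.913, -0.001,  0.829])}
```

View pics/w4b.png

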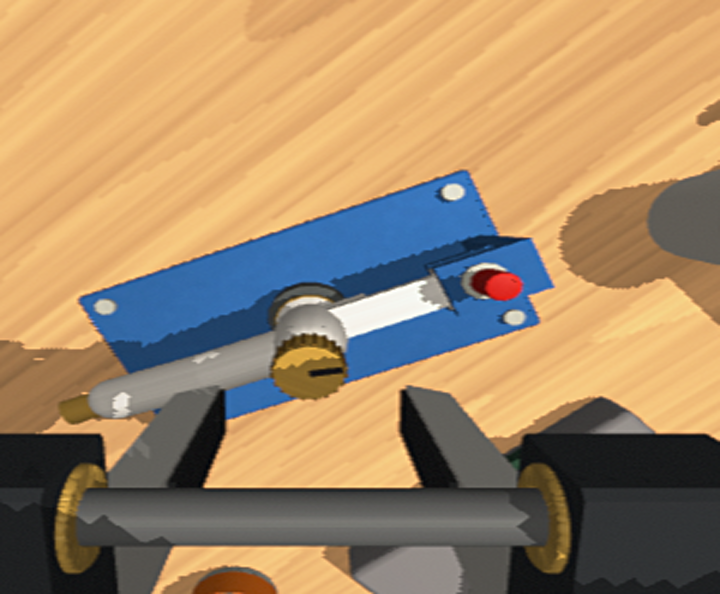

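The pin sits upright in the clevis with its handle top at crop (502,287). The knob top is centred at crop (311,372), and its mark points to (343,371).

Run:
```python
from h import *
np.set_printoptions(precision=2,suppress=True)
p,d,i=load('w4')
g=lambda x,y:(130+(x+.5)/2.4-.5,(y+.5)/1.8-.5)
k=atz(i,*g(311,372),193);m=atz(i,*g(343,371),193);print('knob',k,'mark ang',np.arctan2(*(m-k)[1::-1]))
u,v=g(311,380);print(atd(i,u,v,d[round(v),round(u)]))
u,v=g(503,288);D=d[round(v),round(u)];print('pin top',atd(i,u,v,D))
```

```text
knob [562.06 202.81 193.  ] mark ang 0.8721687962420689
[565.11 200.02 192.  ]
pin top [590.47 282.26 142.32]
```

Request:
step_arm:
  series: [-0.2, -0.6, -30, 0, 0.5, 0, 0, -30, 0, 0.5, 0, 0, -20, 0, 0.5, 0, 0, -7, 0, 0.5, 0, 0, 0, 0, 0.5, 0, 0, 0, 0, 0.8, 0, 0, 0, 0, 1, 0, 0, 0, 0, 1, 0, 0, 0, 0, 1, 0, 0, 0, 0, 1]
  squeeze: 25

```text
clock: 13.48
eef_pos: [561.9, 202.2, 184.5]
eef_rot: [-3.141, 0.0, 2.404]
wrist_force: [-3.8, -3.3, 4.4]
finger_gap: 25.6
finger_force: 25.0
```

```bash
cat > st.py <<'E'
from h import *
np.set_printoptions(precision=3,suppress=True)
s=manip.read_state();print(s['eef_pos'],s['eef_rot'],s['joints'][5],s['wrist_force'],s['moment'],s['finger_gap'],s['clock'])
E
python3 st.py
```

```text
[561.941 202.189 184.51 ] [-3.141  0.     2.404] -0.5484696547241881 [-3.842 -3.26   4.351] [-0.7    0.761  0.026] 25.628430581391303 13.475
```

Request:
step_arm:
  series: [0, 0, 0, -0.1, 1, 0, 0, 0, -0.1, 1, 0, 0, 0, -0.1, 1, 0, 0, 0, -0.1, 1, 0, 0, 0, -0.1, 1]

```text
clock: 14.1
eef_pos: [562.3, 202.5, 184.6]
eef_rot: [3.14, 0.0, 1.9]
wrist_force: [0.4, -1.1, 3.2]
finger_gap: 25.4
finger_force: 25.0
```

```bash
python3 st.py
```

```text
[562.288 202.457 184.577] [3.14 0.   1.9 ] -0.045229687961087076 [ 0.411 -1.065  3.239] [-0.329  0.11   0.088] 25.40993151219312 14.1
```

Request:
step_arm:
  series: [0, 0, 0, -0.1, 1, 0, 0, 0, -0.1, 1, 0, 0, 0, -0.1, 1, 0, 0, 0, -0.1, 1]

```text
clock: 14.6
eef_pos: [562.6, 202.5, 184.5]
eef_rot: [3.14, -0.0, 1.5]
wrist_force: [2.0, -1.2, 2.1]
finger_gap: 25.3
finger_force: 25.0
```

```bash
python3 st.py
```

```text
[562.628 202.489 184.546] [ 3.14 -0.    1.5 ] 0.3547868930089056 [ 1.963 -1.236  2.052] [-0.222 -0.383  0.055] 25.291561046758925 14.6
```

Request:
step_arm:
  series: [0, 0, 0, -0.1, 1, 0, 0, 0, -0.1, 1, 0, 0, 0, -0.1, 1]

```text
clock: 14.98
eef_pos: [562.9, 202.4, 184.6]
eef_rot: [3.139, -0.001, 1.2]
wrist_force: [4.5, -1.9, 1.4]
finger_gap: 25.5
finger_force: 25.0
```

```bash
python3 st.py
```

```text
[562.889 202.403 184.582] [ 3.139 -0.001  1.2  ] 0.6547534144613999 [ 4.453 -1.907  1.392] [-0.278 -0.768  0.09 ] 25.522489272829855 14.975
```

Request:
step_arm:
  series: [0, 0, 0, -0.1, 1, 0, 0, 0, -0.1, 1]

```text
clock: 15.22
eef_pos: [563.1, 202.4, 184.6]
eef_rot: [3.139, -0.002, 1.001]
wrist_force: [6.1, -3.2, 0.4]
finger_gap: 25.5
finger_force: 25.0
```

```bash
python3 st.py
```

```text
[563.074 202.434 184.631] [ 3.139 -0.002  1.001] 0.8544530931289914 [ 6.074 -3.235  0.353] [-0.637 -0.983  0.369] 25.516139171856807 15.225
```

Request:
step_arm:
  series: [0, 0, 0, -0.1, 1, 0, 0, 0, -0.1, 1]

```text
clock: 15.48
eef_pos: [563.2, 202.3, 184.7]
eef_rot: [3.139, -0.003, 0.801]
wrist_force: [5.9, -4.8, 1.0]
finger_gap: 25.6
finger_force: 25.0
```

```bash
python3 st.py
```

```text
[563.229 202.312 184.709] [ 3.139 -0.003  0.801] 1.0544313996544366 [ 5.887 -4.845  0.998] [-0.834 -0.877  0.41 ] 25.580776860987147 15.475
```

Request:
step_arm:
  series: [0, 0, 0, -0.1, 1, 0, 0, 0, -0.1, 1]

```text
clock: 15.72
eef_pos: [563.3, 202.1, 184.8]
eef_rot: [3.139, -0.003, 0.601]
wrist_force: [8.7, -3.4, 2.3]
finger_gap: 25.9
finger_force: 25.0
```

```bash
python3 st.py
```

```text
[563.285 202.074 184.766] [ 3.139 -0.003  0.601] 1.254414240286442 [ 8.72  -3.366  2.281] [-0.678 -1.272  0.43 ] 25.949405023456848 15.725
```

The adjuster has seated: torque rose from 0.09 to 0.43 N m and the grip is slipping. Next I'll back off in small steps to find where the wind-up is released.

Request:
step_arm:
  series: [0, 0, 0, 0.02, 1]

```text
clock: 15.85
eef_pos: [563.2, 202.0, 184.8]
eef_rot: [3.139, -0.003, 0.622]
wrist_force: [6.4, -3.6, 2.0]
finger_gap: 25.7
finger_force: 25.0
```

```bash
python3 st.py
```

```text
[563.201 202.03  184.801] [ 3.139 -0.003  0.622] 1.2326751577086776 [ 6.399 -3.566  2.013] [-0.733 -1.024 -0.067] 25.652823925400877 15.85
```

Request:
step_arm:
  series: [0, 0, 0, 0.02, 1]

```text
clock: 15.98
eef_pos: [563.2, 202.0, 184.8]
eef_rot: [3.139, -0.003, 0.644]
wrist_force: [6.9, -3.3, 1.7]
finger_gap: 25.4
finger_force: 25.0
```

```bash
python3 st.py
```

```text
[563.194 202.023 184.769] [ 3.139 -0.003  0.644] 1.2109571893935573 [ 6.863 -3.282  1.71 ] [-0.754 -0.989  0.023] 25.397134268574987 15.975
```

Request:
step_arm:
  series: [0, 0, 0, 0.03, 1]

```text
clock: 16.1
eef_pos: [563.2, 202.1, 184.8]
eef_rot: [3.139, -0.003, 0.674]
wrist_force: [6.1, -3.6, 0.9]
finger_gap: 25.7
finger_force: 25.0
```

```bash
python3 st.py
```

```text
[563.159 202.066 184.799] [ 3.139 -0.003  0.674] 1.1807120696833626 [ 6.077 -3.626  0.884] [-0.701 -0.904 -0.032] 25.700005839394496 16.1
```

Request:
step_arm:
  series: [0, 0, 0, 0.1, 1, 0, 0, 0, 0.1, 1, 0, 0, 0, 0.1, 1, 0, 0, 0, 0.1, 1, 0, 0, 0, 0.1, 1, 0, 0, 0, 0.1, 1, 0, 0, 0, 0.1, 1, 0, 0, 0, 0.1, 1, 0, 0, 0, 0.1, 1, 0, 0, 0, 0.1, 1, 0, 0, 0, 0.1, 1, 0, 0, 0, 0.1, 1, 0, 0, 0, 0.1, 1, 0, 0, 0, 0.1, 1, 0, 0, 0, 0.1, 1, 0, 0, 0, 0.012, 1, 0, 0, 0, 0, 1, 0, 0, 0, 0, 1]

```text
clock: 18.35
eef_pos: [562.1, 202.2, 184.8]
eef_rot: [3.141, 0.001, 2.186]
wrist_force: [-2.9, -3.0, 5.4]
finger_gap: 25.3
finger_force: 25.0
```

```bash
python3 st.py
python3 - <<'E'
from h import *
p,d,i=snap('wrist','w5');print(i['eye'],i['orientation'])
cv2.imwrite('pics/w5b.png',cv2.resize(p[150:330,140:380],(800,600),interpolation=cv2.INTER_CUBIC))
E
```

```text
[562.142 202.231 184.756] [3.141 0.001 2.186] -0.33049925550508213 [-2.904 -2.951  5.381] [-0.61   0.643 -0.021] 25.25660421371218 18.35
[524.01589919 255.49781956 337.8681409 ] [ 2.91292312e+00 -9.62894301e-04  6.14246160e-01]
```

View pics/w5b.png

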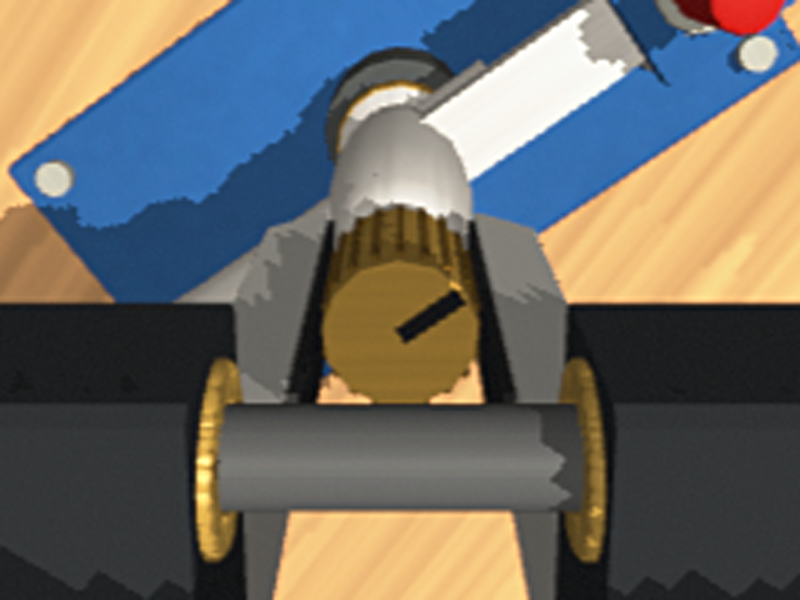

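The mark on the gripped knob runs from crop (402,333) to (463,297).

Run:
```python
from h import *
p,d,i=load('w5')
g=lambda x,y:(140+(x+.5)*.3-.5,150+(y+.5)*.3-.5)
a=atz(i,*g(402,333),193);b=atz(i,*g(463,297),193);print(a,b,np.arctan2(*(b-a)[1::-1]))
p,d,i=load('w4')
g=lambda x,y:(130+(x+.5)/2.4-.5,(y+.5)/1.8-.5)
for q in((309,374),(310,374)):
  a=atz(i,*g(*q),193);b=atz(i,*g(343,371),193);print(np.arctan2(*(b-a)[1::-1]))
```

```text
[561.87797817 202.47063868 193.        ] [566.27154201 213.12812724 193.        ] 1.1797732760275852
0.9505749572465405
0.9542277829727404
```

```bash
python3 -c "from cell import manip; print(manip.sign_off())"
```

```text
the job is handed in; nothing more can be done
None
```

The red pin is pushed home in the clevis; the adjuster was seated clockwise, then backed off a quarter turn (1.57 rad by wrist angle, about 1.5 by a rough camera check), and I handed the job in at about 18 s still gripping it.

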